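# Chuck the setting pin and hold the recessed preset button with a stylus

### The arm

A 6-joint arm with a two-finger parallel gripper is mounted at the origin on the work surface. World frame = base frame: x ahead of the robot, y to its left, z up, the work surface at z = 0. Lengths are in m, angles in rad, forces in N, time in s.
With the tool pointing down it reaches from about 0.25 to 0.775 m from the base axis. Payload 8.9 kg.
Tool frame: the origin (TCP) lies at the very end of the fingers, on their centre line; the grasp point (between the pads) lies 19 mm behind it; x points along the fingers, y is the direction in which the jaws open and shut, and the axes are right-handed (so a half turn about x gives the same grasp; the last joint's range is limited). The gripper opens to 85 mm and grips with 20 to 120 N. Pads are 22 mm wide; open, the fingers measure 114 mm over their backs; the gripper's body (76 mm by 85 mm) begins 54 mm behind the grasp point. The pads swing forward as they close: fully open they stand 13 mm farther back than shut.
Start: joints at [1.054, 0.291, -0.153, 1.127, 0, 1.431], TCP at [0.194, 0.488, 0.231] pointing down, gripper open.
Joint ranges: [-2.52, 2.52], [-0.91, 1.74], [-1.3, 1.37], [-1.96, 2.02], [-1.52, 1.47], [-3.14, 3.14]. Speed limits (rad/s): [2.22, 2.22, 2.79, 3.14, 3.14, 3.14].

### API

Orientations are given as a unit quaternion [x, y, z, w].
In Python, from station import ctrl gives the robot as it stands.
- The arm moves only by the tool step_arm, never from a script. Its argument "plan" is a list of rows, each a list of 5 numbers: the closure, from 0 (fully open) to 1 (shut), then the shift along the world's x, y, z in m, then the turn about the world's z in rad. In form: [[hand, dx, dy, dz, spin], ...]. A call has exactly 5 rows; each row is the pose to reach, as a shift and turn from the pose commanded when the call began; what a row does not reach only later rows make up. A row lasts 1/12 s, in which the tool goes at most 41.7 mm and 7.16 degrees, less where a joint would pass 70% of its speed; a pose out of reach is approached as far as the arm can. A call with a gripper value outside its range is refused whole. The fingers move at their own pace and stop on an object; "grip_force" is the grip in N (left out, the last holds). Time passes only in rows, so rows that repeat a pose let the fingers close, or fill a call up. It gives the time, the measured TCP pose, the force and the opening at its end, in the units of the state.
- ctrl.sense(): the state, without advancing time (a new reading comes with each control period).
- ctrl.snapshot(name): name is "side" or "top"; returns (picture, depth): 384x512x3 uint8, blue, green, red; 384x512 float32, m along the optical axis (not along the pixel's ray), 0 where there is no reading.
- ctrl.camera_model(name): a dict with "camera_matrix" (3x3 intrinsics, pixels), "D" ([k1, k2, p1, p2, k3] as OpenCV has them; the pictures are not rectified), "xyz" and "rotation" of the camera in the world. Camera axes: x right, y down, z forward; pixel columns grow to the right and rows downward; lengths in m; the calibration is good to about 2 mm. A picture is of the moment at which its call begins. camera_model takes no time and is no camera call.
- ctrl.sign_off(): hands the job in, once; it reports no verdict.
The state is a dict: "clock": time; "joint_pos": joint angles; "dq": joint speeds; "effort": joint torques, N m; "eef_pos": TCP position; "ee_rot": TCP orientation; "contact_force": force on the tool from outside, world axes, zero at the start; "wrist_torque": the same for the moment, N m; "gripper_width": finger opening in m.
Only numpy, scipy, OpenCV 4.12 (cv2) and the standard library are available. Lean on these libraries where they do the work, as an engineer would, in place of code of your own. Each camera call takes 0.05 s, during which the arm holds its last target. There are 200 camera calls.

### The job

The brass setting pin has been dropped loosely into the open chuck of the optical micrometer: tighten the chuck on it by turning the knurled sleeve clockwise (seen from above) until the three jaws grip it firmly, and let go of the sleeve. Only then take the yellow-handled stylus from the tool block, reach its tip through the yellow-ringed hole in the lid of the grey readout box and press the recessed preset button fully down; finish while still holding the stylus in the gripper with the button down. Leave the pin in the chuck, and the other tools, the jar, the cup, the spare pins and the parts tray where they are.

Things in the scene. Friction and masses are not known exactly. Their poses are not given: they have to be found in the camera images.
- gauge: optical micrometer, fixed to the bench: dark base plate 110 x 280 x 20 mm; two white sensor heads 62 x 42 mm, tops 128 mm above the bench, their inner faces 96 mm either side of the chuck axis along the gauge's y; between them the upright chuck. Origin: on the chuck axis, at bench level; z up, y along the line of the two heads
- chuck_grip (a point): on the vertical chuck axis at the height to grip the sleeve, 79 mm above the bench: the aluminium knurled sleeve is 50 mm in diameter and reaches from 62 to 92 mm above the bench; below it a steel neck of 42 mm diameter; the jaws reach to 108 mm and the pin's top to 118 mm, on the axis
- sleeve (a joint): chuck sleeve angle (rad), grows clockwise seen from above; starts at 0 to 0.25, end stop 1.7. The jaws close 3 mm (radius) per radian and meet the pin at about 1.0; past that the sleeve stiffens, at 1.3 all three grip firmly, and 1.6 does no harm. Stiff (0.25 N m), stays where it is left; can be turned all the way in one grasp from above, squeezed with about 60 N
- jaw0: one of three steel jaws, 5.5 mm wide, 120 degrees apart on the chuck face, coupled to the sleeve; origin on the chuck axis at the chuck face, 95.5 mm above the bench
- jaw1: second jaw, as jaw0
- jaw2: third jaw, as jaw0
- pin: loose brass-coloured setting pin, 10 mm in diameter and 40 mm long, upright in the chuck's bore, 78 to 118 mm above the bench; it stands up to 1.5 mm off the axis until the jaws centre it. Origin: centre of its lower end; z up along the pin
- readout: grey readout box with a hinged lid, 180 x 200 mm, top 110 mm above the bench, fixed; display and keys on the lid beside the hole. Origin: centre of its underside at bench level
- preset_mouth (a point): centre of the round hole in the flat top of the readout, 14 mm in diameter, with a yellow ring of 25 mm outer diameter, 110 mm above the bench. The hole goes straight down
- preset (a joint): travel of the red preset button at the bottom of that hole (m): 0 up, 0.005 fully down. The cap is 12.4 mm wide, its top 17 mm below the lid when up and 22 mm when fully down. Spring: 1.7 N at first, 4.5 N when fully down against a rigid stop; it springs back when let go
- rack: black tool block 50 x 130 x 55 mm, fixed, with three 10 mm holes 50 mm deep in a row along its y, 50 mm apart; a tool stands in each. Origin: centre of its underside at bench level; y along the row
- stylus: loose upright stylus with a yellow round handle, in any one of the three holes. Origin: the middle of the tip's flat end, 10 mm above the bench at the start; z up along the stylus. Steel shank 6 mm in diameter from 0 to 45 mm, collar 18 mm in diameter from 45 to 50 mm (it rests on the block), handle 15 mm in diameter from 50 to 125 mm. 30 to 65 g
- stylus_grip (a point): on the stylus axis 92 mm above its tip, 102 mm above the bench at the start: where to grip, with the fingers closing across the row of tools (along the block's x)
- driver: bystander: hex driver with red handle 20 mm in diameter, in another hole of the block, handle top 130 mm above the bench; origin at its tip
- brush: bystander: lens brush with blue handle 12 mm in diameter, in the remaining hole, handle top 132 mm above the bench; origin at its tip
- jar: bystander: clear jar with white lid, 70 mm in diameter, 44 mm high, loose on the readout's lid, some 125 mm from the hole; origin at its underside
- cup: bystander: paper cup, 72 mm in diameter and 80 mm high, loose on the bench; origin at its underside
- spares: bystander: wooden block 50 x 80 mm with five steel pins, 44 mm high, loose on the bench; origin at its underside
- parts_tray: bystander: aluminium tray 120 x 170 x 22 mm with turned parts, loose on the bench; origin at its underside
Things that resemble listed ones, but are neither listed nor needed, are in the scene too. What is meant by the stylus is not turquoise, and is the smaller of those in its own colour.

How it is judged:
By the outcome, as a careful person would: the job done as asked, in the order asked, and still so for the second after the job is handed in, while the arm keeps its last pose, push and grip.
It also fails if it takes over 48 s, if anything falls off the work surface, if the arm or the gripper's body presses on something with over 40 N, if the wrist force passes 120 N, or if a joint passes its speed limit or range.

## Working session

There is one attempt and no reset: what is moved stays moved. The work goes in short steps, Python scripts to look and compute and a tool call to move; the robot and the scene stay as the last step left them, time stands still between calls to the robot, and variables do not carry over. Pictures are saved under pics/ and viewed, about 8 in all and at most 12, crops included, and the job is handed in when it is done.

Besides the shell and the picture viewer there is one more tool, called after "Request:" by a JSON object that holds its "api" and its "payload". step_arm: Moves the arm, as the interface text tells. Its arguments: {"type":"object","properties":{"plan":{"type":"array","items":{"type":"array","items":{"type":"number"}}},"grip_force":{"type":"number"}},"required":["plan"]}

```bash
mkdir -p pics; ls; python3 - <<'E'
from station import ctrl
import cv2,numpy as np
print(ctrl.sense())
for n in ("side","top"):
    m=ctrl.camera_model(n);print(n,m)
    p,d=ctrl.snapshot(n);np.savez(f"{n}0.npz",p=p,d=d)
    cv2.imwrite(f"pics/{n}0.png",p)
E
```

```text
pics
{'clock': 0.0, 'joint_pos': array([ 1.05366418e+00,  2.91288224e-01, -1.54103719e-01,  1.12671648e+00,
       -2.92543881e-05,  1.43149680e+00]), 'dq': array([-0.00132554,  0.00165797, -0.00082094, -0.00037078,  0.00138871,
        0.00081866]), 'effort': array([ 2.16758330e-03, -5.37145686e+01,  3.31372690e+01,  1.57737953e-02,
        3.67292125e-05, -1.38457668e-05]), 'eef_pos': array([0.19346369, 0.48758539, 0.23073662]), 'ee_rot': array([ 0.13234833,  0.69466576, -0.13323326,  0.69438627]), 'contact_force': array([ 0.20760413,  0.60885744, -0.9076778 ]), 'wrist_torque': array([-0.01229128, -0.00288941, -0.01068404]), 'gripper_width': 0.08538008390365766}
side {'camera_matrix': array([[350.76926116,   0.        , 259.56110551],
       [  0.        , 350.76926116, 191.99843047],
       [  0.        ,   0.        ,   1.        ]]), 'D': array([-0.09305649,  0.        ,  0.        ,  0.        ,  0.        ]), 'xyz': array([ 0.05304919, -0.58059927,  0.57408744]), 'rotation': array([ 0.81831286, -0.31943138,  0.16168081, -0.44965206])}
top {'camera_matrix': array([[384.6334118 ,   0.        , 256.49780379],
       [  0.        , 384.6334118 , 193.48832317],
       [  0.        ,   0.        ,   1.        ]]), 'D': array([-0.02399191,  0.        ,  0.        ,  0.        ,  0.        ]), 'xyz': array([ 0.41264754, -0.06096616,  1.03102244]), 'rotation': array([ 0.71074434, -0.70083292,  0.02903213, -0.05322436])}
```

View pics/top0.png

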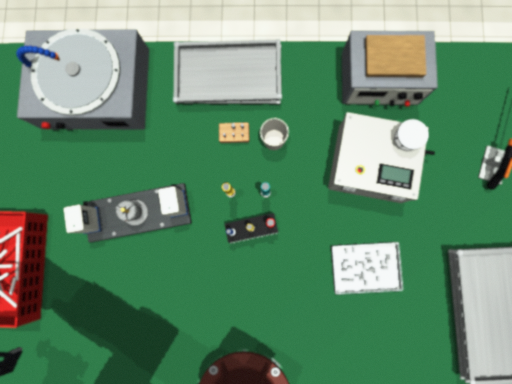

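View pics/side0.png

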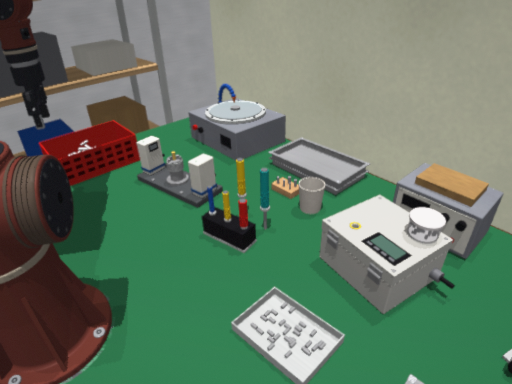

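The top view shows the gauge at about (130,211) and the rack at (250,228). The rack holds brush (232,231), yellow stylus (250,227) and driver (269,222). The readout is at about (380,155), with its ringed hole at (361,170). The larger yellow and turquoise decoys stand at (228,189) and (265,188).

```bash
cat > h.py <<'E'
import cv2,numpy as np
from scipy.spatial.transform import Rotation as R
from station import ctrl
def ray(n,px):
    m=ctrl.camera_model(n);u=cv2.undistortPoints(np.array(px,float).reshape(-1,1,2),m["camera_matrix"],m["D"])[:,0]
    return np.array(m["xyz"]),np.c_[u,np.ones(len(u))]@R.from_quat(m["rotation"]).as_matrix().T
def onplane(n,px,z):
    o,d=ray(n,px);return o+d*((z-o[2])/d[:,2])[:,None]
def atdepth(n,px,dep):
    o,d=ray(n,px);return o+d*np.asarray(dep)[:,None]
def proj(n,P):
    m=ctrl.camera_model(n);M=R.from_quat(m["rotation"]).as_matrix()
    return cv2.projectPoints((np.array(P,float).reshape(-1,3)-m["xyz"])@M,np.zeros(3),np.zeros(3),m["camera_matrix"],m["D"])[0][:,0]
def cloud(n,d):
    v,u=np.nonzero(d>0);return atdepth(n,np.c_[u,v],d[v,u]).reshape(-1,3),u,v
def ycol(p):
    h=cv2.cvtColor(p,cv2.COLOR_BGR2HSV);return cv2.inRange(h,(18,120,100),(35,255,255))
E
python3 - <<'E'
from h import *
for n in("top","side"):
    f=np.load(n+"0.npz");p,d=f["p"],f["d"]
    c,l,s,ce=cv2.connectedComponentsWithStats(ycol(p))
    for i in range(1,c):
        if s[i,4]>5:
            k=(l==i)&(d>0);v,u=np.nonzero(k);P=atdepth(n,np.c_[u,v],d[k])
            print(n,s[i],ce[i],"med",np.median(P,0).round(3),"zmax",P[:,2].max().round(3))
f=np.load("top0.npz");P,u,v=cloud("top",f["d"])
def rect(name,m):
    q=P[m][:,:2];r=cv2.minAreaRect((q*1000).astype(np.float32));print(name,m.sum(),r,"med",np.median(P[m],0))
box=lambda a,b,c,e:(u>a)&(u<b)&(v>c)&(v<e)
rect("head l",box(55,100,190,245)&(abs(P[:,2]-.128)<.008))
rect("head r",box(150,195,175,225)&(abs(P[:,2]-.128)<.008))
rect("sleeve",box(105,155,190,235)&(abs(P[:,2]-.093)<.006))
rect("rack",box(215,285,205,250)&(abs(P[:,2]-.055)<.006))
rect("readout",box(320,440,105,205)&(abs(P[:,2]-.110)<.006))
t=cv2.resize(f["p"][165:255,55:295],None,fx=3.2,fy=3.2,interpolation=cv2.INTER_CUBIC)
b=cv2.resize(f["p"][100:210,320:440],None,fx=2.5,fy=2.5,interpolation=cv2.INTER_CUBIC)
im=np.zeros((570,770,3),np.uint8);im[:t.shape[0],:t.shape[1]]=t[:, :770];im[290:290+b.shape[0],:b.shape[1]]=b
s=cv2.resize(np.load("side0.npz")["p"][140:250,130:280],None,fx=2.5,fy=2.5);im[290:290+s.shape[0],320:320+s.shape[1]]=s
cv2.imwrite("pics/c1.png",im)
E
```

```text
top [ 366   36   59   40 2167] [394.80249192  55.35025381] med [ 0.856 -0.358  0.144] zmax 0.15
top [356 169   5   5   6] [357.66666667 171.33333333] med [ 0.577 -0.271  0.11 ] zmax 0.113
top [223 186  11   9  49] [229.57142857 190.81632653] med [0.522 0.033 0.135] zmax 0.168
top [123 209   5   3  10] [125.1 210.3] med [0.475 0.293 0.105] zmax 0.118
top [249 226   5   5  10] [251.6 228.4] med [ 0.436 -0.019  0.094] zmax 0.135
side [172 152   3   7  15] [173.4 154.8] med [0.477 0.292 0.107] zmax 0.117
side [236 159  10  36 253] [240.49407115 176.7312253 ] med [0.525 0.033 0.122] zmax 0.168
side [222 192   9  28 157] [226.19745223 205.6433121 ] med [ 0.438 -0.018  0.098] zmax 0.135
side [350 223  11   6  24] [355.20833333 226.08333333] med [ 0.581 -0.281  0.111] zmax 0.112
head l 480 ((453.2063903808594, 409.1837158203125), (62.495609283447266, 46.926719665527344), 11.455842018127441) med [0.4532821  0.40802079 0.12739138]
head r 464 ((499.5211486816406, 183.09996032714844), (61.864627838134766, 44.761749267578125), 12.10205364227295) med [0.49974595 0.18101512 0.12731341]
sleeve 220 ((475.93975830078125, 296.47210693359375), (47.473636627197266, 46.56721878051758), 5.0338263511657715) med [0.4744479  0.29262483 0.09480415]
rack 872 ((439.78125, -13.13299560546875), (50.05848693847656, 129.770751953125), 12.926521301269531) med [ 0.43871285 -0.01186495  0.0547444 ]
readout 5330 ((618.2726440429688, -329.34771728515625), (200.3729248046875, 181.8074493408203), 79.64456939697266) med [ 0.60622192 -0.31766521  0.109678  ]
```

View pics/c1.png

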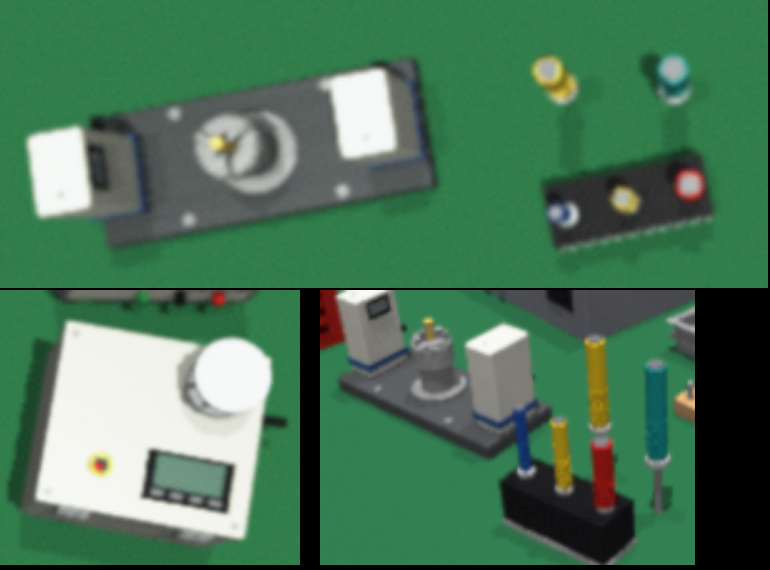

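The crop confirms the chuck and pin at crop (217,145), the stylus top at crop (625,195) and the ring at crop (100,464). Gauge heads, sleeve and rack sizes all match the given ones. Next I cross-check the side view and the precise stylus and hole positions.

```bash
python3 - <<'E'
from h import *
for n in("top","side"):
    f=np.load(n+"0.npz");p,d=f["p"],f["d"];P,u,v=cloud(n,d);P2=P
    near=lambda c,r:np.hypot(P[:,0]-c[0],P[:,1]-c[1])<r
    def rect(name,m):
        r=cv2.minAreaRect((P[m][:,:2]*1000).astype(np.float32));print(n,name,m.sum(),np.round(r[0],1),np.round(r[1],1),round(r[2],1),np.median(P[m],0).round(4))
    rect("stylus top",near((.44,-.013),.02)&(P[:,2]>.131)&(P[:,2]<.14))
    rect("rack",near((.44,-.013),.1)&(abs(P[:,2]-.055)<.004))
    rect("readout",near((.61,-.32),.16)&(abs(P[:,2]-.110)<.003))
    rect("sleeve face",near((.476,.296),.04)&(abs(P[:,2]-.094)<.004))
    rect("headl",near((.453,.409),.05)&(abs(P[:,2]-.128)<.004))
    rect("headr",near((.4995,.183),.05)&(abs(P[:,2]-.128)<.004))
    rect("pin",near((.476,.296),.03)&(P[:,2]>.114))
    # handle side cylinder: horizontal mean
    m=near((.44,-.013),.02)&(P[:,2]>.07)&(P[:,2]<.13);print("handle pts",P[m].mean(0).round(4),m.sum())
    # ring: colour (yellow/red saturated) on lid
    c=proj(n,[.578,-.275,.11])[0];x,y=np.round(c).astype(int)
    h=cv2.cvtColor(p,cv2.COLOR_BGR2HSV)[y-12:y+13,x-14:x+15];k=(h[...,1]>70)&(h[...,2]>90)
    vv,uu=np.nonzero(k);C=cv2.findContours(k.astype(np.uint8),cv2.RETR_EXTERNAL,cv2.CHAIN_APPROX_NONE)[0]
    C=max(C,key=cv2.contourArea)[:,0]+[x-14,y-12]
    Q=onplane(n,C,.11)[:,:2];print("ring",len(C),cv2.minEnclosingCircle((Q*1000).astype(np.float32)),Q.mean(0))
    # stylus axis by yellow pixel centre rows
E
```

```text
top stylus top 31 [439.2 -13.7] [13.2 11.5] 46.4 [ 0.4387 -0.0133  0.135 ]
top rack 848 [439.8 -13.1] [ 50.1 129.8] 12.9 [ 0.4386 -0.0119  0.0548]
top readout 4847 [ 618.3 -329.2] [199.7 181.8] 79.7 [ 0.6069 -0.3175  0.1097]
top sleeve face 203 [476. 296.] [46.3 46.6] 45.8 [0.4743 0.2931 0.0948]
top headl 432 [452.5 410.7] [61.7 43.8] 11.1 [0.4533 0.4096 0.1276]
top headr 435 [499.7 182.1] [61.9 41.8] 11.9 [0.4998 0.1815 0.1274]
top pin 16 [476.3 296.2] [9.5 7.5] 87.9 [0.4765 0.2958 0.1177]
handle pts [ 0.4381 -0.0175  0.0968] 10
ring 24 ((581.902099609375, -276.72784423828125), 11.475064277648926) [ 0.58236055 -0.27713354]
side stylus top 25 [440.  -14.9] [10.  14.3] 43.5 [ 0.4403 -0.0164  0.1351]
side rack 573 [466.8  -6.1] [105.1 133.2] 13.3 [ 0.436  -0.0204  0.055 ]
side readout 4732 [ 620.1 -329.5] [203.  184.3] 79.5 [ 0.5999 -0.3306  0.1096]
side sleeve face 62 [476.7 292.6] [40.4 41.8] 67.8 [0.4745 0.2847 0.0935]
side headl 116 [455.5 409.8] [63.2 40.3] 13.6 [0.4531 0.4063 0.1269]
side headr 145 [500.5 181. ] [59.9 39.9] 10.0 [0.4995 0.1793 0.126 ]
side pin 4 [478. 292.] [7.3 2.3] 5.1 [0.4773 0.293  0.1154]
handle pts [ 0.4387 -0.0171  0.1002] 127
ring 26 ((583.4920654296875, -276.92706298828125), 12.870450019836426) [ 0.58391841 -0.27667681]
```

Request:
{"api": "step_arm", "payload": {"plan": [[0,0.02,-0.014,0,0],[0,0.05,-0.034,0,0],[0,0.08,-0.055,0,0],[0,0.11,-0.075,0,0],[0,0.14,-0.096,0,0]], "grip_force": 60}}

```text
clock: 0.52
eef_pos: [0.3346, 0.3909, 0.2311]
ee_rot: [0.132, 0.695, -0.133, 0.694]
contact_force: [0.7, 0.4, -0.9]
gripper_width: 0.0851
```

Request:
{"api": "step_arm", "payload": {"plan": [[0,0.03,-0.021,0,0],[0,0.06,-0.041,0,0],[0,0.09,-0.062,0,0],[0,0.12,-0.082,0,0],[0,0.142,-0.096,0,0]]}}

```text
clock: 0.93
eef_pos: [0.4777, 0.2939, 0.231]
ee_rot: [0.133, 0.694, -0.133, 0.694]
contact_force: [0.1, 0.1, 0.3]
gripper_width: 0.0855
```

Request:
{"api": "step_arm", "payload": {"plan": [[0,0,0,-0.02,0],[0,0,0,-0.045,0],[0,0,0,-0.07,0],[0,0,0,-0.09,0],[0,0,0,-0.09,0]]}}

```text
clock: 1.35
eef_pos: [0.4731, 0.2946, 0.1372]
ee_rot: [0.131, 0.697, -0.134, 0.693]
contact_force: [-0.4, -0.1, 0.3]
gripper_width: 0.0856
```

Request:
{"api": "step_arm", "payload": {"plan": [[0,0.001,0.001,-0.0,0],[0,0.001,0.001,0,0],[0,0.001,0.001,0,0],[0,0.001,0.001,0,0],[0,0.001,0.001,0,0]]}}

```text
clock: 1.77
eef_pos: [0.4772, 0.2973, 0.1423]
ee_rot: [0.133, 0.694, -0.132, 0.695]
contact_force: [-0.1, 0.3, -0.3]
gripper_width: 0.085
```

```bash
python3 - <<'E'
from h import *
s=ctrl.sense();print(s["eef_pos"],s["joint_pos"],s["wrist_torque"])
for n in("side","top"):
    p,d=ctrl.snapshot(n);
    a=cv2.resize(p[100:220,120:240] if n=="side" else p[160:270,60:200],None,fx=3,fy=3,interpolation=cv2.INTER_CUBIC)
    cv2.imwrite(f"pics/{n}1.png",a)
a,b=cv2.imread("pics/side1.png"),cv2.imread("pics/top1.png");im=np.zeros((360,780,3),np.uint8);im[:,:360]=a;im[:330,360:]=b;cv2.imwrite("pics/c2.png",im)
E
```

```text
[0.47715737 0.2972703  0.14228809] [ 4.27134754e-01  4.22708321e-01 -2.02584521e-01  9.43923206e-01
 -2.14969317e-05  8.04801823e-01] [ 0.00304692  0.02019186 -0.00033254]
```

View pics/c2.png

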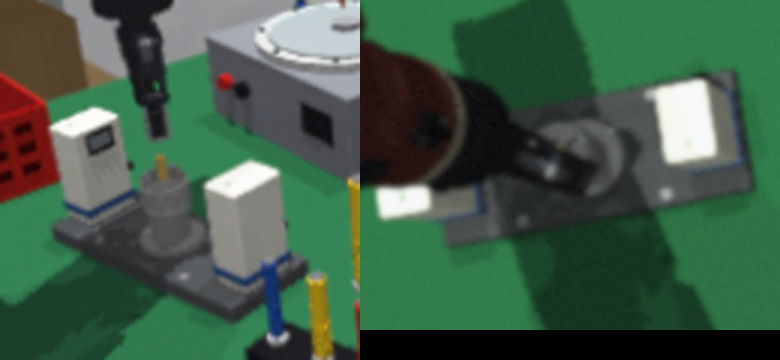

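The fingers are centred above the pin and clear of both heads. Descending.

Request:
{"api": "step_arm", "payload": {"plan": [[0,0,0,-0.02,0],[0,0,0,-0.04,0],[0,0,0,-0.06,0],[0,0,0,-0.075,0],[0,0,0,-0.082,0]]}}

```text
clock: 2.28
eef_pos: [0.4756, 0.2965, 0.0576]
ee_rot: [0.132, 0.695, -0.133, 0.694]
contact_force: [0.2, -0.6, -0.1]
gripper_width: 0.0851
```

Request:
{"api": "step_arm", "payload": {"plan": [[0.2,0,0,0,0],[0.3,0,0,0,0],[0.4,0,0,0,0],[0.6,0,0,0,0],[1,0,0,0,0]], "grip_force": 60}}

```text
clock: 2.7
eef_pos: [0.4775, 0.2975, 0.0608]
ee_rot: [0.133, 0.694, -0.132, 0.695]
contact_force: [-1.5, -0.2, 7.1]
gripper_width: 0.0487
```

Request:
{"api": "step_arm", "payload": {"plan": [[1,0,0,0,0],[1,0,0,0,0],[1,0,0,0,0],[1,0,0,0,0],[1,0,0,0,0]]}}

```text
clock: 3.12
eef_pos: [0.4775, 0.2975, 0.0608]
ee_rot: [0.133, 0.694, -0.132, 0.695]
contact_force: [-1.8, -0.3, 6.9]
gripper_width: 0.0486
```

Request:
{"api": "step_arm", "payload": {"plan": [[1,0,0,0,-0.1],[1,0,0,0,-0.2],[1,0,0,0,-0.3],[1,0,0,0,-0.4],[1,0,0,0,-0.5]]}}

```text
clock: 3.53
eef_pos: [0.4777, 0.2978, 0.0608]
ee_rot: [0.303, 0.639, -0.301, 0.64]
contact_force: [-0.2, 0.4, 6.5]
gripper_width: 0.0485
```

```bash
python3 -c "
from h import *
s=ctrl.sense();print(s['joint_pos'],s['wrist_torque'],s['contact_force'],s['gripper_width'],s['eef_pos'])"
```

```text
[ 4.27283304e-01  5.08886209e-01 -3.04074454e-01  7.54921816e-01
  4.17905327e-04  1.30936274e+00] [0.22824355 0.18105341 0.29540197] [-0.23554002  0.36039944  6.49603674] 0.04847673115425938 [0.47770748 0.2977682  0.06081924]
```

Request:
{"api": "step_arm", "payload": {"plan": [[1,0,0,0,-0.07],[1,0,0,0,-0.14],[1,0,0,0,-0.21],[1,0,0,0,-0.28],[1,0,0,0,-0.35]]}}

```text
clock: 3.95
eef_pos: [0.4779, 0.2979, 0.0608]
ee_rot: [0.409, 0.577, -0.407, 0.578]
contact_force: [-0.1, 2.8, 4.8]
gripper_width: 0.0485
```

```bash
python3 -c "
from h import *
s=ctrl.sense();print(s['joint_pos'][5],s['wrist_torque'],s['contact_force'],s['gripper_width'],s['eef_pos'])"
```

```text
1.6579079363028868 [0.2789431  0.07437915 0.28029666] [-0.10377468  2.77588359  4.77947969] 0.04848411840785845 [0.47790292 0.29789197 0.06081407]
```

Request:
{"api": "step_arm", "payload": {"plan": [[1,0,0,0,-0.05],[1,0,0,0,-0.1],[1,0,0,0,-0.15],[1,0,0,0,-0.2],[1,0,0,0,-0.25]]}}

```text
clock: 4.37
eef_pos: [0.478, 0.2979, 0.0608]
ee_rot: [0.478, 0.522, -0.476, 0.523]
contact_force: [-0.3, 1.6, 4.3]
gripper_width: 0.049
```

```bash
python3 -c "
from h import *
s=ctrl.sense();print(s['joint_pos'][5],s['wrist_torque'],s['contact_force'],s['gripper_width'],s['eef_pos'])"
```

```text
1.9068506641920056 [ 0.29554073 -0.05354623  0.37504669] [-0.31028747  1.64466051  4.33127589] 0.048960379800496 [0.47801684 0.2979003  0.0607999 ]
```

Request:
{"api": "step_arm", "payload": {"plan": [[1,0,0,0,-0.03],[1,0,0,0,-0.06],[1,0,0,0,-0.09],[1,0,0,0,-0.12],[1,0,0,0,-0.15]]}}

```text
clock: 4.78
eef_pos: [0.4781, 0.2979, 0.0608]
ee_rot: [0.515, 0.485, -0.513, 0.486]
contact_force: [0.7, 1.1, 3.6]
gripper_width: 0.0487
```

```bash
python3 -c "
from h import *
s=ctrl.sense();print(s['joint_pos'][5],s['wrist_torque'],s['contact_force'],s['gripper_width'],s['eef_pos'])"
```

```text
2.055730390195392 [ 0.32435141 -0.15500969  0.48833937] [0.6996976  1.10173289 3.5720582 ] 0.04871330736568868 [0.47814054 0.29790753 0.06080667]
```

Request:
{"api": "step_arm", "payload": {"plan": [[1,0,0,0,-0.03],[1,0,0,0,-0.06],[1,0,0,0,-0.09],[1,0,0,0,-0.12],[1,0,0,0,-0.14]]}}

```text
clock: 5.2
eef_pos: [0.4782, 0.2979, 0.0608]
ee_rot: [0.548, 0.448, -0.546, 0.448]
contact_force: [1.2, 1.0, 6.3]
gripper_width: 0.0485
```

```bash
python3 -c "
from h import *
s=ctrl.sense();print(s['joint_pos'][5],s['wrist_torque'],s['contact_force'],s['gripper_width'],s['eef_pos'])"
```

```text
2.1957836427693787 [ 0.35251034 -0.28664545  0.55920194] [1.19550472 0.95922424 6.3148062 ] 0.048525147577828644 [0.47820587 0.29789176 0.06077613]
```

Torque started rising at about 1.0 rad turned, so the sleeve started near 0. I'll add a small margin.

Request:
{"api": "step_arm", "payload": {"plan": [[1,0,0,0,-0.03],[1,0,0,0,-0.06],[1,0,0,0,-0.09],[1,0,0,0,-0.09],[1,0,0,0,-0.09]]}}

```text
clock: 5.62
eef_pos: [0.4783, 0.2979, 0.0608]
ee_rot: [0.568, 0.423, -0.565, 0.424]
contact_force: [1.7, 3.0, 6.7]
gripper_width: 0.0485
```

```bash
python3 -c "
from h import *
s=ctrl.sense();print(s['joint_pos'][5],s['wrist_torque'],s['contact_force'],s['gripper_width'],s['eef_pos'])"
```

```text
2.2850072849615306 [ 0.36052746 -0.26843837  0.0487273 ] [1.70209674 2.98536607 6.72756447] 0.048538567969865325 [0.47827297 0.29787287 0.06077771]
```

Request:
{"api": "step_arm", "payload": {"plan": [[0.3,0,0,0,0],[0,0,0,0,0],[0,0,0,0,0],[0,0,0,0,0],[0,0,0,0,0]]}}

```text
clock: 6.03
eef_pos: [0.4764, 0.2968, 0.0591]
ee_rot: [-0.566, -0.423, 0.567, -0.423]
contact_force: [0.6, -0.8, -0.3]
gripper_width: 0.0853
```

Request:
{"api": "step_arm", "payload": {"plan": [[0,0,0,0.02,0],[0,0,0,0.05,0],[0,0,0,0.085,0],[0,0,0,0.12,0],[0,0,0,0.15,0]]}}

```text
clock: 6.45
eef_pos: [0.4766, 0.2969, 0.2115]
ee_rot: [0.567, 0.423, -0.566, 0.423]
contact_force: [1.2, 0.2, -0.1]
gripper_width: 0.0856
```

Request:
{"api": "step_arm", "payload": {"plan": [[0,-0.003,-0.03,0.01,0.06],[0,-0.007,-0.065,0.01,0.13],[0,-0.011,-0.1,0.01,0.2],[0,-0.014,-0.135,0.01,0.27],[0,-0.017,-0.16,0.01,0.33]]}}

```text
clock: 6.87
eef_pos: [0.459, 0.1347, 0.2193]
ee_rot: [0.488, 0.511, -0.489, 0.511]
contact_force: [1.0, -0.1, 0.6]
gripper_width: 0.0854
```

```bash
python3 - <<'E'
from h import *
s=ctrl.sense();print(s['joint_pos'],s["eef_pos"],R.from_quat(s["ee_rot"]).as_matrix()[:,1])
p,d=ctrl.snapshot("top");np.savez("top2.npz",p=p,d=d)
q,e=ctrl.snapshot("side")
o=np.load("top0.npz")["p"]
f=lambda a:cv2.resize(a[190:230,105:155],None,fx=7,fy=7,interpolation=cv2.INTER_CUBIC)
cv2.imwrite("pics/c3.png",np.vstack([np.hstack([f(o),f(p)]),cv2.resize(q[120:240,100:350],(700,336))[:300]]))
P,u,v=cloud("top",d)
m=(np.hypot(P[:,0]-.476,P[:,1]-.296)<.03)&(P[:,2]>.114);print("pin",m.sum(),cv2.minAreaRect((P[m][:,:2]*1000).astype(np.float32)),P[m][:,2].max())
E
```

```text
[ 1.32988196e-01  2.10240239e-01 -2.93633357e-01  1.06714324e+00
 -6.15075844e-04  1.65773652e+00] [0.45895181 0.13474593 0.21933848] [ 9.98939963e-01  4.60317468e-02 -1.66266337e-04]Traceback (most recent call last):
  File "<stdin>", line 9, in <module>
    return umr_maximum(a, axis, None, out, keepdims, initial, where)
ValueError: zero-size array to reduction operation maximum which has no identity
```

View pics/c3.png

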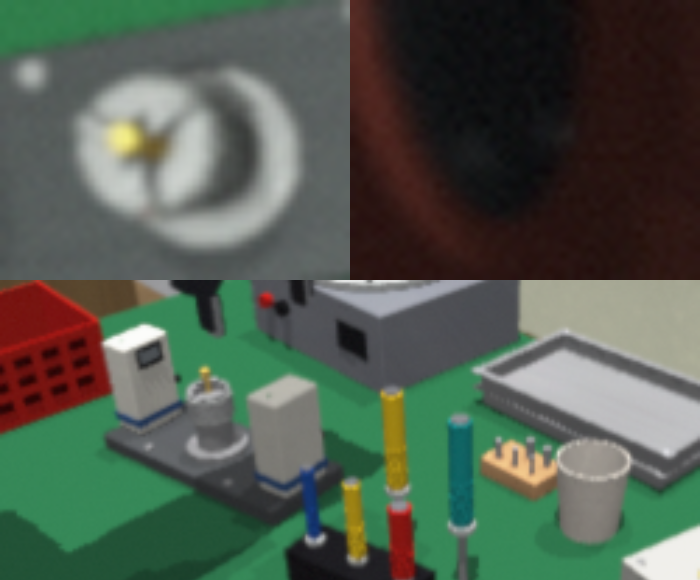

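Side view: the pin stands in the chuck, and the sleeve is released. The top view is still hidden by the arm, so I go above the stylus and check the chuck from there.

Request:
{"api": "step_arm", "payload": {"plan": [[0.3,-0.004,-0.03,0,0.04],[0.3,-0.008,-0.065,0,0.08],[0.3,-0.013,-0.1,0,0.12],[0.3,-0.018,-0.135,0,0.16],[0.3,-0.02,-0.15,0,0.18]]}}

```text
clock: 7.38
eef_pos: [0.4392, -0.0154, 0.2193]
ee_rot: [0.441, 0.552, -0.442, 0.553]
contact_force: [0.2, -0.9, -0.6]
gripper_width: 0.0596
```

Request:
{"api": "step_arm", "payload": {"plan": [[0.3,0,0,0,0],[0.3,0,0,0,0],[0.3,0,0,0,0],[0.3,0,0,0,0],[0.3,0,0,0,0]]}}

```text
clock: 7.8
eef_pos: [0.4398, -0.012, 0.2193]
ee_rot: [0.441, 0.553, -0.441, 0.553]
contact_force: [1.0, 1.1, 0.4]
gripper_width: 0.06
```

```bash
python3 - <<'E'
from h import *
s=ctrl.sense();y=R.from_quat(s["ee_rot"]).as_matrix()[:,1];print(s['joint_pos'],s["eef_pos"],np.arctan2(y[1],y[0]),s["gripper_width"])
p,d=ctrl.snapshot("top");np.savez("top2.npz",p=p,d=d)
q,e=ctrl.snapshot("side")
o=np.load("top0.npz")["p"]
f=lambda a:cv2.resize(a[190:230,105:155],None,fx=7,fy=7,interpolation=cv2.INTER_CUBIC)
cv2.imwrite("pics/c4.png",np.vstack([np.hstack([f(o),f(p)]),cv2.resize(q[120:240,100:350],(700,336))[:300]]))
P,u,v=cloud("top",d)
m=(np.hypot(P[:,0]-.476,P[:,1]-.296)<.03)&(P[:,2]>.114);print("pin",m.sum(),cv2.minAreaRect((P[m][:,:2]*1000).astype(np.float32)))
E
```

```text
[-1.93977066e-01  1.37461358e-01 -3.84214603e-01  1.04927122e+00
  1.82384783e-04  1.15268380e+00] [ 0.43975408 -0.01203488  0.21925233] 0.22413545080554792 0.06004485090471271
pin 16 ((476.431640625, 296.8721008300781), (7.399974346160889, 9.443717956542969), 0.37629204988479614)
```

View pics/c4.png

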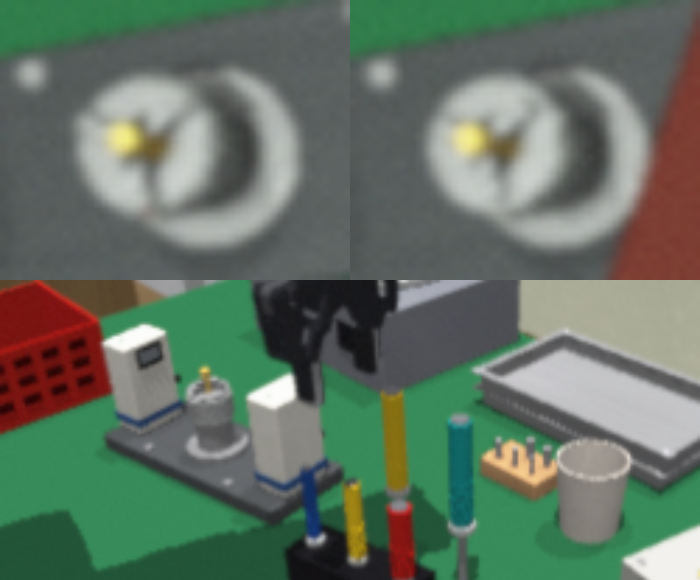

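The pin is still upright in the chuck and centred, and the jaws have moved in: the slots are shorter than before. Wrist torque behaved as expected for stiffening without slip. Taking the stylus.

Request:
{"api": "step_arm", "payload": {"plan": [[0.3,0,0,-0.025,0],[0.3,0,0,-0.055,0],[0.3,0,0,-0.085,0],[0.3,0,0,-0.115,0],[0.3,0,0,-0.136,0]]}}

```text
clock: 8.32
eef_pos: [0.4387, -0.0124, 0.0812]
ee_rot: [0.441, 0.553, -0.441, 0.552]
contact_force: [-0.5, 0.3, -0.1]
gripper_width: 0.0599
```

Request:
{"api": "step_arm", "payload": {"plan": [[0.5,0,0,0,0],[0.65,0,0,0,0],[1,0,0,0,0],[1,0,0,0,0],[1,0,0,0,0]], "grip_force": 40}}

```text
clock: 8.73
eef_pos: [0.441, -0.0131, 0.0848]
ee_rot: [0.442, 0.552, -0.441, 0.553]
contact_force: [0.5, 1.0, 5.8]
gripper_width: 0.0136
```

Request:
{"api": "step_arm", "payload": {"plan": [[1,0,0,0,0],[1,0,0,0,0],[1,0,0,0,0],[1,0,0,0,0],[1,0,0,0,0]]}}

```text
clock: 9.15
eef_pos: [0.441, -0.0131, 0.0848]
ee_rot: [0.442, 0.552, -0.441, 0.553]
contact_force: [-1.0, 0.8, 8.6]
gripper_width: 0.0139
```

Request:
{"api": "step_arm", "payload": {"plan": [[1,0,0,0.015,0],[1,0,0,0.035,0],[1,0,0,0.055,0],[1,0,0,0.075,0],[1,0,0,0.1,0]]}}

```text
clock: 9.57
eef_pos: [0.4393, -0.013, 0.1845]
ee_rot: [0.441, 0.552, -0.441, 0.553]
contact_force: [0.6, 0.5, -0.9]
gripper_width: 0.014
```

Request:
{"api": "step_arm", "payload": {"plan": [[1,0,0,0.02,0],[1,0,0,0.04,0],[1,0,0,0.055,0],[1,0.01,-0.02,0.06,0],[1,0.025,-0.045,0.06,0]]}}

```text
clock: 9.98
eef_pos: [0.4652, -0.0576, 0.2461]
ee_rot: [0.441, 0.552, -0.44, 0.554]
contact_force: [1.5, 0.3, -0.1]
gripper_width: 0.0141
```

Request:
{"api": "step_arm", "payload": {"plan": [[1,0.015,-0.028,0,0],[1,0.031,-0.058,0,0],[1,0.047,-0.088,0,0],[1,0.062,-0.115,0,0],[1,0.075,-0.14,0,0]]}}

```text
clock: 10.4
eef_pos: [0.5405, -0.1999, 0.2441]
ee_rot: [0.441, 0.552, -0.441, 0.553]
contact_force: [0.0, 0.8, -0.9]
gripper_width: 0.014
```

Request:
{"api": "step_arm", "payload": {"plan": [[1,0.012,-0.022,0,0],[1,0.022,-0.04,0,0],[1,0.022,-0.04,0,0],[1,0.022,-0.04,0,0],[1,0.022,-0.04,0,0]]}}

```text
clock: 10.82
eef_pos: [0.5613, -0.2375, 0.2436]
ee_rot: [0.441, 0.553, -0.441, 0.552]
contact_force: [-0.8, 0.7, 0.0]
gripper_width: 0.0141
```

```bash
python3 - <<'E'
from h import *
s=ctrl.sense();y=R.from_quat(s["ee_rot"]).as_matrix()[:,1];print(s['joint_pos'],s["eef_pos"],s["contact_force"],np.arctan2(y[1],y[0]),s["gripper_width"])
p,d=ctrl.snapshot("top");q,e=ctrl.snapshot("side")
np.savez("s5.npz",p=p,d=d,q=q,e=e)
f=lambda a,n:cv2.resize(a,n,interpolation=cv2.INTER_CUBIC)
cv2.imwrite("pics/c5.png",np.hstack([f(q[120:300,290:430],(420,540)),f(p[110:240,215:345],(380,380)) if 0 else cv2.copyMakeBorder(f(p[100:240,300:440],(380,380)),0,160,0,0,cv2.BORDER_CONSTANT)]))
E
```

```text
[-5.20333199e-01  4.49393272e-01  1.14868941e-01  1.23648823e+00
  1.38984585e-04  8.27525187e-01] [ 0.5612885  -0.23754914  0.2436219 ] [-0.76868634  0.68171383  0.00741824] 0.22293793392810762 0.014120079181400683
```

View pics/c5.png

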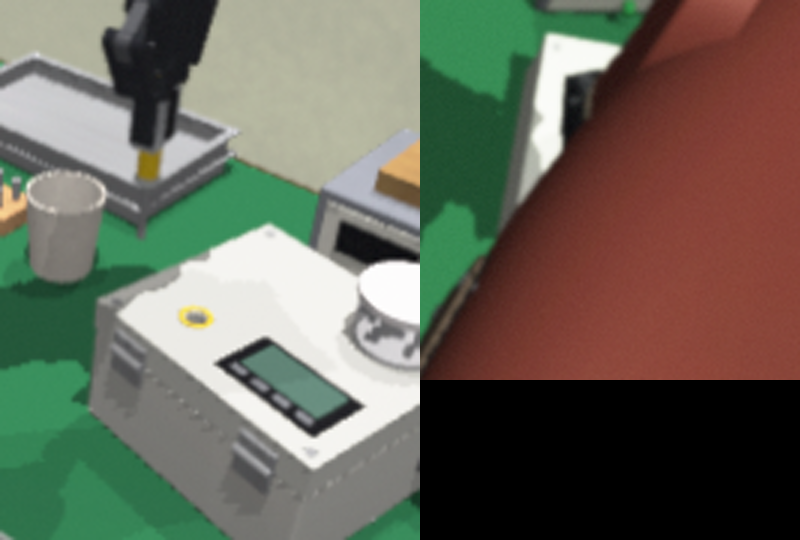

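The stylus is held upright with its tip at side px ≈(337,198), and the hole is at side px ≈(355,226). Now I check the tip position against the TCP.

```bash
python3 - <<'E'
from h import *
f=np.load("s5.npz");q,e=f["q"],f["e"]
print(proj("side",[[.5613,-.2375,.170],[.5613,-.2375,.215],[.5613,-.2375,.22]]).round(1))
P=onplane("side",[[337,198.3]],.170);print(P)
P,u,v=cloud("side",e)
for a,b in((.172,.21),(.22,.25)):
    m=(np.hypot(P[:,0]-.561,P[:,1]+.2375)<.012)&(P[:,2]>a)&(P[:,2]<b)&(u>325)&(u<350);print(m.sum(),P[m].mean(0) if m.any() else 0,u[m].mean(),P[m][:,2].min() if m.any() else 0)
k=ycol(q)[:,325:352];v,u=np.nonzero(k[150:190]);print("yellow",u.mean()+325,v.mean()+150,v.min()+150,v.max()+150)
g=cv2.cvtColor(q[186:206,328:346],cv2.COLOR_BGR2GRAY);print(g)
E
```

```text
[[336.4 198.3]
 [338.6 179.5]
 [338.8 177.3]]
[[ 0.5621779  -0.23829593  0.17      ]]
45 [ 0.56042685 -0.23874727  0.1911376 ] 337.6666666666667 0.1729693849564905
68 [ 0.55757111 -0.2410046   0.23038911] 339.6470588235294 0.2203906137195632
yellow 339.0357142857143 174.82142857142858 171 179
[[128 134 126 127 119  92  88  83  81  80  84  82  80  83  83  92  96  87]
 [ 96 111 128 142 145 130 121  96  83  81  84  83  86  92  86  84  83  77]
 [ 82  87  96 113 132 144 160 149  95  83  84  85  91  94  84  80  76  69]
 [ 82  83  84  86  96 118 155 166 116  86  84  85  83  82  76  71  67  67]
 [ 77  80  82  83  84  90 108 127 112  87  84  83  81  76  70  66  72  80]
 [ 68  73  76  81  82  83  84  88  86  83  82  78  72  67  67  79  91  96]
 [ 77  75  68  71  78  80  82  82  80  82  80  68  66  74  81  92  99 106]
 [ 92  87  77  75  68  72  77  80  80  81  76  68  78  92  96 102 107 110]
 [ 99  96  93  88  71  61  66  73  78  83  81  80  91  99 104 109 111 113]
 [100 100  97  96  89  79  71  66  77  84  88  95 100 105 109 112 113 111]
 [107 104  99  99  98  95  89  79  82  87  97 102 105 109 111 113 112 113]
 [112 111 107 104  99  98  96  89  87  94 101 108 110 113 113 112 112 112]
 [113 111 113 110 106 106 104  96  91  99 104 111 113 112 113 111 112 112]
 [111 114 112 112 111 112 110 105 100 102 106 111 111 112 112 113 112 113]
 [112 112 113 112 112 112 112 111 110 110 109 112 113 113 112 112 112 112]
 [113 112 113 113 113 111 113 113 111 113 111 113 112 113 112 111 113 112]
 [112 113 113 112 112 112 113 112 112 113 112 112 113 112 112 112 113 112]
 [113 113 112 112 113 113 113 113 112 113 112 112 113 112 112 112 112 112]
 [113 113 112 113 112 112 114 113 113 113 112 112 113 112 114 112 112 113]
 [113 112 113 112 112 113 113 113 112 112 111 112 113 113 111 112 112 113]]
```

Tip agrees with the TCP to about 1 mm. Moving over the hole and down to about 13 mm above the lid.

Request:
{"api": "step_arm", "payload": {"plan": [[1,0.01,-0.018,0,0],[1,0.021,-0.0385,-0.01,0],[1,0.021,-0.0385,-0.025,0],[1,0.021,-0.0385,-0.04,0],[1,0.021,-0.0385,-0.047,0]]}}

```text
clock: 11.33
eef_pos: [0.5819, -0.2755, 0.1948]
ee_rot: [0.441, 0.553, -0.441, 0.552]
contact_force: [-0.7, 0.2, -0.6]
gripper_width: 0.0138
```

Request:
{"api": "step_arm", "payload": {"plan": [[1,0,0,0,0],[1,0,0,0,0],[1,0,0,0,0],[1,0,0,0,0],[1,0,0,0,0]]}}

```text
clock: 11.75
eef_pos: [0.583, -0.2766, 0.1973]
ee_rot: [0.441, 0.552, -0.441, 0.553]
contact_force: [-0.6, 0.6, -1.0]
gripper_width: 0.0142
```

```bash
python3 - <<'E'
from h import *
s=ctrl.sense();print(s["eef_pos"],s["contact_force"])
q,e=ctrl.snapshot("side")
a=s["eef_pos"];print(proj("side",[[a[0],a[1],a[2]-.073],[.5825,-.277,.11]]).round(1))
cv2.imwrite("pics/c6.png",cv2.resize(q[180:245,320:395],None,fx=8,fy=8,interpolation=cv2.INTER_CUBIC))
E
```

```text
[ 0.58300971 -0.27657818  0.19726581] [-0.57641258  0.64042079 -0.97250798]
[[355.6 219.9]
 [354.7 225.4]]
```

View pics/c6.png

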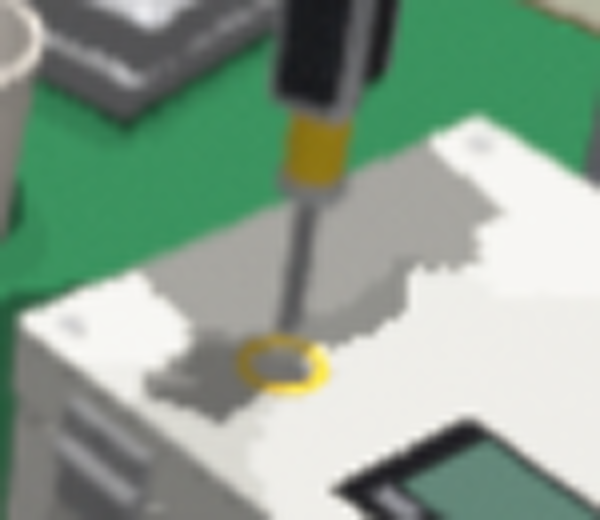

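Tip at crop (288,330), ring centre at (284,364): laterally aligned within about 1 mm. Descending into the hole while watching the force.

Request:
{"api": "step_arm", "payload": {"plan": [[1,0,0,-0.005,0],[1,0,0,-0.01,0],[1,0,0,-0.015,0],[1,0,0,-0.02,0],[1,0,0,-0.024,0]]}}

```text
clock: 12.22
eef_pos: [0.5823, -0.2764, 0.1713]
ee_rot: [0.441, 0.553, -0.441, 0.552]
contact_force: [0.2, 0.1, -0.4]
gripper_width: 0.0136
```

Request:
{"api": "step_arm", "payload": {"plan": [[1,0,0,0,0],[1,0,0,-0.002,0],[1,0,0,-0.004,0],[1,0,0,-0.006,0],[1,0,0,-0.006,0]]}}

```text
clock: 12.63
eef_pos: [0.5828, -0.2766, 0.1662]
ee_rot: [0.441, 0.552, -0.441, 0.553]
contact_force: [-0.2, 0.3, 1.1]
gripper_width: 0.0141
```

Request:
{"api": "step_arm", "payload": {"plan": [[1,0,0,-0.001,0],[1,0,0,-0.002,0],[1,0,0,-0.003,0],[1,0,0,-0.003,0],[1,0,0,-0.003,0]]}}

```text
clock: 13.05
eef_pos: [0.5828, -0.2766, 0.1636]
ee_rot: [0.441, 0.552, -0.441, 0.553]
contact_force: [0.3, 0.1, 3.2]
gripper_width: 0.0142
```

Request:
{"api": "step_arm", "payload": {"plan": [[1,0,0,-0.001,0],[1,0,0,-0.002,0],[1,0,0,-0.003,0],[1,0,0,-0.003,0],[1,0,0,-0.003,0]]}}

```text
clock: 13.47
eef_pos: [0.5833, -0.277, 0.1623]
ee_rot: [0.441, 0.552, -0.441, 0.553]
contact_force: [-2.7, 1.3, 15.7]
gripper_width: 0.0138
```

Request:
{"api": "step_arm", "payload": {"plan": [[1,0,0,0,0],[1,0,0,0,0],[1,0,0,0,0],[1,0,0,-0.0005,0],[1,0,0,-0.001,0]], "grip_force": 70}}

```text
clock: 13.88
eef_pos: [0.5834, -0.2772, 0.162]
ee_rot: [0.441, 0.551, -0.441, 0.554]
contact_force: [-4.2, 2.2, 25.9]
gripper_width: 0.0133
```

```bash
python3 - <<'E'
from h import *
s=ctrl.sense();print(s["eef_pos"],s["contact_force"],s["wrist_torque"],s["gripper_width"])
q,e=ctrl.snapshot("side");p,d=ctrl.snapshot("top")
s=ctrl.sense();print(s["eef_pos"],s["contact_force"])
b=cv2.resize(q[120:240,100:350],(500,240))
a=cv2.resize(q[180:245,320:395],None,fx=4,fy=4,interpolation=cv2.INTER_CUBIC)
im=np.zeros((580,800,3),np.uint8);im[:260,:300]=a;im[:240,300:]=b;im[260:260+308,:410]=cv2.resize(p,(410,308));cv2.imwrite("pics/c7.png",im)
E
```

```text
[ 0.58341605 -0.2771511   0.16203001] [-4.22916844  2.24932432 25.87792988] [0.58106472 1.35031455 0.01248297] 0.013306862019074698
[ 0.58338173 -0.27711855  0.16206434] [-3.78508235  2.16942505 23.31861271]
```

View pics/c7.png

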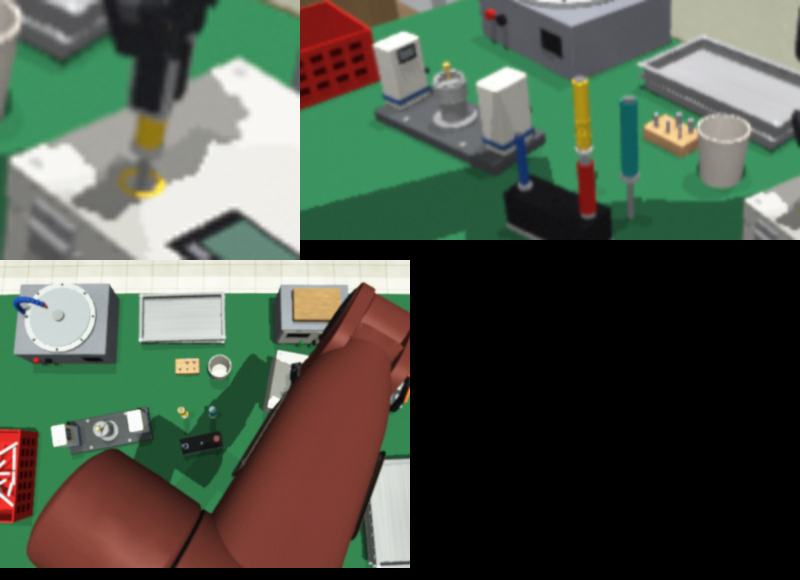

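The stylus shank is in the ringed hole, with the other objects undisturbed and the pin in the chuck. The force went through the spring range (1–3 N) and then hit the rigid stop. I'll ease off slightly and hold to check it is steady.

Request:
{"api": "step_arm", "payload": {"plan": [[1,0,0,0.0005,0],[1,0,0,0.0005,0],[1,0,0,0.0005,0],[1,0,0,0.0005,0],[1,0,0,0.0005,0]]}}

```text
clock: 14.4
eef_pos: [0.5834, -0.277, 0.1622]
ee_rot: [0.441, 0.551, -0.441, 0.554]
contact_force: [-3.8, 0.2, 18.5]
gripper_width: 0.0136
```

Request:
{"api": "step_arm", "payload": {"plan": [[1,0,0,0,0],[1,0,0,0,0],[1,0,0,0,0],[1,0,0,0,0],[1,0,0,0,0]]}}

```text
clock: 14.82
eef_pos: [0.5833, -0.2771, 0.1622]
ee_rot: [0.441, 0.551, -0.441, 0.554]
contact_force: [-2.4, 1.1, 20.3]
gripper_width: 0.0135
```

Steady at about 19 N against the stop, well above the 4.5 N spring.

```bash
python3 -c "
from station import ctrl
print(ctrl.sign_off())"
```

```text
the job is handed in; nothing more can be done
None
```

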